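# Clamp the whetstone in its holder

### The job

Set the whetstone into its holder for sharpening: lay it white side up on the bed, push its nose in under the sprung red roller arm so that the arm rides up and bears down on the stone, and slide on until the orange buffer at the back is squeezed by about 2 mm, gently and never twice as far. Then let go, leaving the stone gripped there flat and straight, and leave the other things on the table alone.

Things in the scene. Friction and masses are not known exactly. Their poses are not given: they have to be found in the camera images.
- stone: loose whetstone, 150 long (its x) x 45 wide (its y) x 22 thick, 0.25 to 0.5 kg, grey below, white on top, with a round-nosed blue cap (radius 11) at either end; both ends are alike, either may go in first. Origin: centre of its underside, so the nose is 75 from it. Lies white side up on the table. Grip it across its 45 mm width, about 20 behind the middle of its length, clear of the cheeks
- holder: whetstone holder, fixed to the table: dark wooden base 240 (x) x 90 (y) x 8, from x = -115 to +125. Origin: on its centre line, on the table; its x points from the open loading end (nearer the robot) to the back stop, its z up. Behind x = +10 nothing stands beside the bed on which the stone lies, so fingers find room there
- hold_arm: red sprung hold-down arm. Origin: its hinge pin, along the holder's y at holder x = +88, z = +50. It points back to the loading end and swings up only. It carries a freely turning black roller and bears down with 6 to 9 N; the stone, 22 thick, lifts it by 5 as its round nose is pushed in along the bed
- roller_axle (a point): centre of the hold-down roller (radius 10, 36 wide); at rest at holder x = +42, z = +43, so that its underside stands 17 above the bed. The stone's nose meets it when at about holder x = +39
- bed (a point): point on the top of the holder's black rubber bed, over the holder's origin, 16 above the table. The bed is 36 wide and runs from holder x = -105 to +70; the stone overhangs it by 4.5 either side. Once the roller bears on the stone it takes roughly 5 to 12 N to slide it along the bed
- mouth (a point): midway between the steel cheeks where they begin, 11 above the bed. The cheeks stand 50 apart from holder x = +30 to +105 and reach 34 above the table (61 from x = +79 on); flared mouths from x = +11 lead the stone in
- backstop: dark steel block at the back end of the holder, 8 x 48 x 24, fixed. Origin: centre of its underside, at holder x = +116, z = +8. It carries an orange buffer on a brass adjusting screw. The free buffer's face stands anywhere from holder x = +55 to +85 by the screw's setting, which differs each time, is not reported and stays as it is: it must be felt
- buffer_line (a point): point on the front of the steel block at the height of the buffer's middle. The buffer (40 wide, 16 high) gives way along the holder's x by 1 mm for each 3 N, full travel 8 mm; 2 mm (6 N) is right, 1.2 to 3.2 mm (3.5 to 9.5 N) will do, more than 4 mm (12 N) harms it. The stone stays by friction when let go
- spice_jar: bystander: spice jar with dark cap, 41 across, 105 high; origin at its foot
- lemon: bystander: lemon, 78 x 55 x 56; origin under it
- mug: bystander: green and white mug, 78 across, 101 high; origin at its foot
- peeler: bystander: blue-handled peeler, 170 x 25 x 18, lying; origin under it
Not all that is in view belongs to the job. Leave any yellow look-alike of the stone alone.

How it is judged:
On the way, in this order (a step that is already met when the one before it is completed fails the run):
1. the stone's nose has gone in under the roller arm, lifting it, and the arm bears on the stone as it lies flat (contact force between stone and hold_arm above 3 N and z of stone in the frame of holder between 0.014 and 0.018 m and angle between stone's own z axis and vertical below 0.05 rad and contact force between stone and backstop below 3 N), for 0.1 s.
2. the stone squeezes the buffer by 1.2 to 3.2 mm (3.5 to 9.5 N) (contact force between stone and hold_arm above 3 N and contact force between stone and backstop between 3.5 and 9.5 N), for 0.2 s.
At the end, for the whole second after the job is handed in: the stone lies white side up, flat on the bed (within 2 mm and 0.05 rad) and straight (0.08 rad, 4 mm aside), at rest and let go, the roller arm bears on it with more than 3 N and it still squeezes the buffer with 2.5 to 9.5 N (0.8 to 3.2 mm) (contact force between stone and hold_arm above 3 N and z of stone in the frame of holder between 0.014 and 0.018 m and angle between stone's own z axis and vertical below 0.05 rad and angle between the x axis of stone and the x axis of holder, either way round below 0.08 rad and y of stone in the frame of holder between -0.004 and 0.004 m and contact force between stone and backstop between 2.5 and 9.5 N and linear speed of stone below 0.01 m/s and contact force between the fingers and anything else below 0.1 N); the robot touches nothing.
It fails at once if the buffer was pushed with more than 12 N (over 4 mm) (contact force between stone and backstop above 12 N).
It fails at once if the roller arm was forced (over 25 N) (contact force between anything else and hold_arm above 25 N).
It fails at once if the stone was dropped or pressed hard on the holder (over 60 N) (contact force between stone and holder above 60 N).
It fails at once if a bystander was disturbed (moved more than 30 mm) (distance of any of spice_jar, lemon, mug, peeler from where it was at the start of the episode above 0.03 m).
It also fails if it takes over 62 s, if anything falls off the work surface, if the arm or the gripper's body presses on something with over 40 N, if the wrist force passes 120 N, or if a joint passes its speed limit or range.

### The arm

A 6-joint arm with a two-finger parallel gripper is mounted at the origin on a cart in front of the work surface, level with it; the furniture and walls round the work are solid. World frame = base frame: x ahead of the robot, y to its left, z up, the work surface at z = 0. Lengths are in m, angles in rad, forces in N, time in s.
With the tool pointing down it reaches from about 0.35 to 0.95 m from the base axis. Payload 17.4 kg.
Tool frame: the origin (TCP) lies at the very end of the fingers, on their centre line; the grasp point (between the pads) lies 19 mm behind it; z points along the fingers, y is the line along which they close (so a half turn about z gives the same grasp; the last joint's range is limited). The gripper opens to 93 mm and grips with 3 to 60 N. Pads are 15 mm wide; open, the fingers measure 128 mm over their backs; the gripper's body (75 mm by 188 mm) begins 65 mm behind the grasp point.
Start: joints at [1.165, 0.116, 1.442, -0, 1.584, -0.038], TCP at [0.243, 0.63, 0.219] pointing down, gripper open.
Joint ranges: [-2.83, 2.83], [-0.83, 2.19], [0.07, 2.5], [-1.14, 4.28], [0.01, 3], [-2.97, 2.97]. Speed limits (rad/s): [1.89, 1.89, 2.22, 3.14, 3.14, 3.14].

### API

Orientations are given as a 3x3 rotation matrix whose columns are the frame's x, y, z axes.
In Python, from bench import manip, optics, workorder, get_clock, get_q, get_joint_vel, get_tau, get_position, get_tool_rot, get_force, get_wrist_torque, get_width, get_grip_force gives the robot as it stands. The module is installed in compiled form; this text tells all that it offers. Calls block until the motion is done:
- manip.movep(position, orientation): joint-space move of the TCP to a pose.
- manip.movel(position, speed=0.15, rotation=None): straight line of the TCP; rotation=None keeps the orientation; speed is the mean speed in m/s.
- manip.move_j(angles): joint-space move.
- manip.gripper_to(opening): finger opening in m; the grip force is fixed at half the most; returns when the fingers have stopped.
- manip.dwell(seconds).
- manip.inverse_kinematics(position, orientation): joint angles nearest the present ones, or None.
- optics.capture(name): name is "scene" or "top"; returns (picture, depth): 400x640x3 uint8, red, green, blue; 400x640 float32, m along the optical axis (not along the pixel's ray), 0 where there is no reading.
- optics.calibration(name): a dict with "vertical_fov" (degrees; the focal length in pixels is half the picture's height over the tangent of half this angle, whatever the lens; pixels are square), "cx", "cy" (the principal point, pixels), "extrinsics" (4x4, takes a point from camera to world coordinates). Camera axes: x right, y down, z forward; pixel columns grow to the right and rows downward; lengths in m; the calibration is good to about 2 mm. A picture is of the moment at which its call begins. calibration takes no time and is no camera call.
A pose or a line that the arm cannot do raises manip.Unreachable and nothing moves.
- workorder.hand_in(): hands the job in; it is judged then, once.
Readings, each from a call of its own:
- get_clock(): time.
- get_q(): joint angles.
- get_joint_vel(): joint speeds.
- get_tau(): joint torques, N m.
- get_position(): TCP position.
- get_tool_rot(): TCP orientation.
- get_force(): force on the tool from outside, world axes, zero at the start.
- get_wrist_torque(): the same for the moment, N m.
- get_width(): finger opening in m.
- get_grip_force(): force on a finger pad.
Only numpy, scipy, OpenCV 4.12 (cv2) and the standard library are available. Lean on these libraries where they do the work, as an engineer would, in place of code of your own. Each camera call takes 0.05 s, during which the arm holds its last target. There are 200 camera calls.

## Working session

There is one attempt and no reset: what is moved stays moved. The work goes in short steps, each a Python script; the robot and the scene stay as the last script left them, time stands still between calls to the robot, and variables do not carry over. Pictures are saved under pics/ and viewed, at most 10 in all, crops included, and the job is handed in when it is done.

```bash
mkdir -p pics
cat > h.py <<'E'
from bench import manip, optics, workorder, get_clock, get_q, get_position, get_tool_rot, get_force, get_width, get_grip_force
import numpy as np, cv2
def pts(name,d):
    c=optics.calibration(name); f=200/np.tan(np.radians(c["vertical_fov"])/2)
    v,u=np.mgrid[:400,:640]
    P=np.dstack([(u-c["cx"])/f*d,(v-c["cy"])/f*d,d]); T=np.array(c["extrinsics"])
    return P@T[:3,:3].T+T[:3,3]
def cast(name,uv,z):
    c=optics.calibration(name); f=200/np.tan(np.radians(c["vertical_fov"])/2);T=np.array(c["extrinsics"])
    r=T[:3,:3]@np.array([(uv[0]-c["cx"])/f,(uv[1]-c["cy"])/f,1]); return T[:3,3]+r*(z-T[2,3])/r[2]
E
python3 - <<'E'
from h import *
for n in("scene","top"):
    p,d=optics.capture(n); cv2.imwrite(f"pics/{n}0.png",p[:,:,::-1]); np.savez(f"{n}0.npz",p=p,d=d)
    c=optics.calibration(n); print(n,c)
print(get_clock(),get_force())
E
```

```text
scene {'vertical_fov': 46.92341651678177, 'cx': 321.81511840375305, 'cy': 199.8715362716931, 'extrinsics': array([[-0.99874857, -0.02977907,  0.04018091,  0.51405593],
       [-0.04861744,  0.76655313, -0.64033792,  0.80003564],
       [-0.01173214, -0.64149007, -0.76704162,  1.06100061],
       [ 0.        ,  0.        ,  0.        ,  1.        ]])}
top {'vertical_fov': 45.33230767027069, 'cx': 314.49954117911517, 'cy': 202.82613901601226, 'extrinsics': array([[ 0.02772242, -0.98573863,  0.16598442,  0.33519653],
       [-0.99960891, -0.02672707,  0.00822772, -0.02402033],
       [-0.0036741 , -0.1661476 , -0.98609405,  1.3192285 ],
       [ 0.        ,  0.        ,  0.        ,  1.        ]])}
0.1 [ 0.3590603  -0.4259806  -0.99749859]
```

View pics/scene0.png

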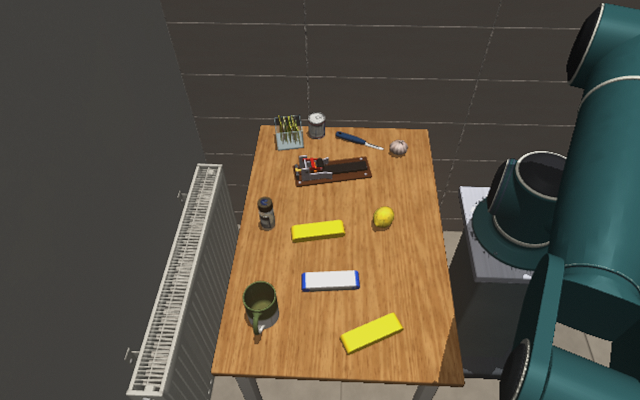

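View pics/top0.png

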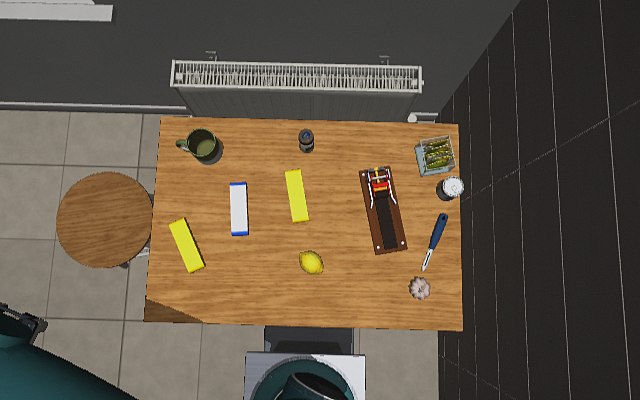

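The stone is at scene (330,281) / top (238,209): white with blue ends. The things that could be taken for it are two yellow look-alikes, at top (297,195) and (186,245), and I leave those alone. The holder is at top (383,210), with its red arm at the far (+x) end. Next I measure these and check with a close crop.

Run:
```python
from h import *
tiles=[]
for n,sb,hb in(("scene",(290,262,372,300),(285,145,380,192)),("top",(222,172,256,246),(350,158,415,262))):
    z=np.load(n+"0.npz"); p,d=z["p"],z["d"]; P=pts(n,d); hsv=cv2.cvtColor(p,cv2.COLOR_RGB2HSV)
    H,S,V=[hsv[:,:,i].astype(int) for i in range(3)]
    def box(b): m=np.zeros((400,640),bool); m[b[1]:b[3],b[0]:b[2]]=1; return m
    m=box(sb)&(((S<60)&(V>110))|((H>105)&(H<130)&(S>120)))
    q=P[m]; top=m&(P[:,:,2]>np.median(q[:,2])-.004); 
    print(n,"stone z",np.median(q[:,2]),"n",m.sum(),top.sum())
    for zt in(.022,):
        w=np.array([cast(n,(u,v),zt)[:2] for v,u in np.argwhere(top)],np.float32)
        r=cv2.minAreaRect(w); print(" rect",r, "axis deg",np.degrees(np.arctan2(*cv2.fitLine(w,cv2.DIST_L2,0,.01,.01)[[1,0],0])))
    # table height near stone
    tb=box((sb[0]-15,sb[1]-12,sb[2]+15,sb[3]+12))&(H<25)&(S>60); print(" table z",np.median(P[tb][:,2]))
    # holder
    hm=box(hb)&((V<95)|((H<12)|(H>170))&(S>120))&(P[:,:,2]>.003)
    base=hm&(P[:,:,2]<.0125); print(" base z",np.median(P[base][:,2]),base.sum())
    w=P[base][:,:2].astype(np.float32); print(" base rect",cv2.minAreaRect(w))
    bed=hm&(P[:,:,2]>.0125)&(P[:,:,2]<.02)&(V<60); w=P[bed][:,:2].astype(np.float32); print(" bed",bed.sum(),np.median(P[bed][:,2]),cv2.minAreaRect(w))
    red=box(hb)&((H<8)|(H>172))&(S>180)&(V>120); print(" red",red.sum(),np.median(P[red],0))
    br=box((hb[0],hb[1],hb[2],hb[3])); 
    x0,y0,x1,y1=hb; a=cv2.resize(p[y0:y1,x0:x1],None,fx=5 if n=="top" else 4,fy=5 if n=="top" else 4,interpolation=cv2.INTER_CUBIC)
    x0,y0,x1,y1=sb; b=cv2.resize(p[y0:y1,x0:x1],None,fx=4,fy=4,interpolation=cv2.INTER_CUBIC)
    tiles+= [a,b]
W=np.zeros((560,760,3),np.uint8)
def put(im,x,y): W[y:y+im.shape[0],x:x+im.shape[1]]=im
put(tiles[0],0,0);put(tiles[1],0,200);put(tiles[2],400,0);put(cv2.rotate(tiles[3],0),0,370) 
cv2.imwrite("pics/crop.png",W[:,:,::-1])
```

```text
scene stone z 0.021776073693310583 n 917 858
 rect ((0.5359209775924683, 0.19616654515266418), (0.14622636139392853, 0.04803117737174034), 4.988704681396484) axis deg 5.369178
 table z 0.00015840871658623357
 base z 0.008135560375943651 642
 base rect ((0.5586159825325012, -0.23858319222927094), (0.24755743145942688, 0.17209941148757935), 12.479912757873535)
 bed 342 0.016150643271459098 ((0.5475698113441467, -0.2038617730140686), (0.2255108505487442, 0.050983864814043045), 12.612957954406738)
 red 41 [ 0.60370604 -0.19372418  0.05342082]
top stone z 0.021455025630690905 n 870 783
 rect ((0.5337002277374268, 0.19537438452243805), (0.14646336436271667, 0.04497737064957619), 5.200972080230713) axis deg 5.5376763
 table z -1.0283859269044626e-05
 base z 0.00796796925047949 1221
 base rect ((0.542587161064148, -0.20142795145511627), (0.23720161616802216, 0.08967995643615723), 11.854941368103027)
 bed 597 0.015933226175179227 ((0.5450640916824341, -0.20174947381019592), (0.22187179327011108, 0.06511252373456955), 10.25617790222168)
 red 93 [ 0.603427   -0.18837203  0.05304001]
```

View pics/crop.png

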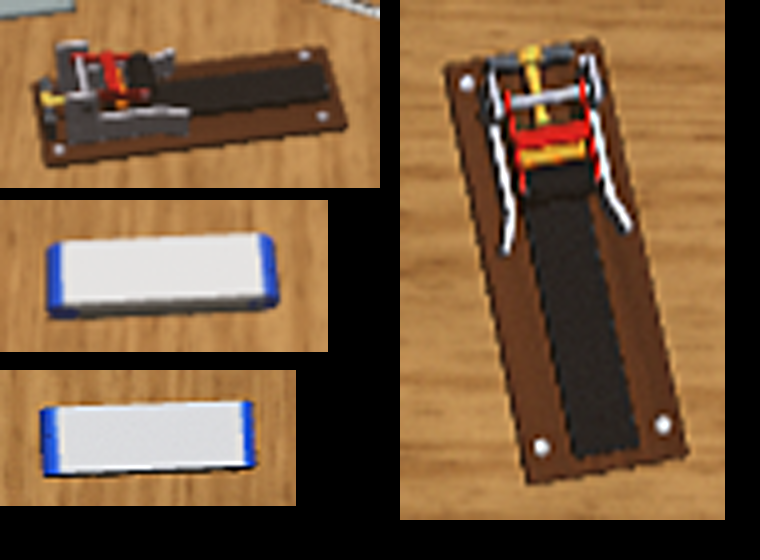

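The crop confirms the stone: white top, blue caps, yaw about 5.4°, centre about (0.535, 0.196), top measured at 21.6 mm, and the two views agree to 2 mm. I still need the holder's axis from the bed strip and base, in both views.

Run:
```python
from h import *
for n,hb in(("scene",(290,150,374,190)),("top",(355,160,412,260))):
    z=np.load(n+"0.npz"); p,d=z["p"],z["d"]; P=pts(n,d); hsv=cv2.cvtColor(p,cv2.COLOR_RGB2HSV)
    H,S,V=[hsv[:,:,i].astype(int) for i in range(3)]
    v,u=np.mgrid[:400,:640]; B=(u>=hb[0])&(u<hb[2])&(v>=hb[1])&(v<hb[3])
    def plane(m,zz): return np.array([cast(n,(a,b),zz)[:2] for b,a in np.argwhere(m)],np.float32)
    brown=B&(H<12)&(S>100)&(V<110)&(V>35)&(P[:,:,2]<.013)
    k,l,st,_=cv2.connectedComponentsWithStats((brown).astype(np.uint8)); 
    m=np.isin(l,[i for i in range(1,k) if st[i,4]>15]); r=cv2.minAreaRect(plane(m,.008)); print(n,"base",m.sum(),r)
    ang=np.radians(11.8); ex=np.array([np.cos(ang),np.sin(ang)]); ey=np.array([-ex[1],ex[0]])
    c=np.array([.5426,-.2014])-.005*ex
    bed=B&(V<62)&(S<110); w=plane(bed,.016); x=(w-c)@ex; y=(w-c)@ey
    s=(x<0)&(x>-.115)&(abs(y)<.03); x,y=x[s],y[s]; 
    mids=[]
    for a in np.arange(-.098,-.004,.008):
        t=y[(x>=a)&(x<a+.008)]; 
        if len(t)>5: mids.append((a+.004,t.mean(),np.ptp(t)))
    mids=np.array(mids); f=np.polyfit(mids[:,0],mids[:,1],1); print(" bed front x",x.min(),"line slope deg",np.degrees(f[0]),"y0",f[1],"width",mids[:,2].mean(), "zbed",np.median(P[bed][:,2]))
    for nm,mm in(("orange",B&(H>11)&(H<22)&(S>170)&(V>150)&(P[:,:,2]>.015)),("roller",B&(V<60)&(P[:,:,2]>.035)),("red",B&((H<8)|(H>172))&(S>180)&(V>100)),("screw",B&(S<40)&(V>170)&(P[:,:,2]<.015))):
        q=P[mm]
        if len(q): xx=(q[:,:2]-c)@ex; yy=(q[:,:2]-c)@ey; print("  ",nm,len(q),"x",xx.min(),np.median(xx),xx.max(),"y",yy.mean(),"z",np.median(q[:,2]))
print(get_tool_rot())
for a in(5.4,11.8):
  for s in(1,-1):
    t=np.radians(a);R=np.array([[s*np.cos(t),s*np.sin(t),0],[s*np.sin(t),-s*np.cos(t),0],[0,0,-1]])
    print(a,s,manip.inverse_kinematics([.515,.194 if a<6 else -.21,.1],R))
```

```text
scene base 332 ((0.5378557443618774, -0.19917568564414978), (0.22261859476566315, 0.08633246272802353), 12.060309410095215)
 bed front x -0.10152216673776411 line slope deg -0.469483657726173 y0 0.0007862942029231441 width 0.03406400604064153 zbed 0.01691001116650126
   orange 6 x 0.05823666693883924 0.06031097236159334 0.06451886516795681 y 0.008251143856087342 z 0.0351134802394476
   roller 63 x 0.0347013357936993 0.04691097300155887 0.18184877527761237 y 0.06678974080443352 z 0.051245075186499234
   red 46 x 0.05213130976490244 0.06739539638208794 0.09295183759330383 y -0.005542797554192225 z 0.05335044267361977
   screw 4 x -0.09571730547156307 -0.09364661637338352 0.11445083092974216 y -0.0032747394966269293 z 0.008982039480074366Traceback (most recent call last):
  File "<stdin>", line 9, in <module>
  File "<stdin>", line 6, in plane
  File "h.py", line 9, in cast
    c=optics.calibration(name); f=200/np.tan(np.radians(c["vertical_fov"])/2);T=np.array(c["extrinsics"])
ValueError: time passes only in moves, steps and waits
```

```bash
cat >> h.py <<'E'
HA=11.75; hx=np.array([np.cos(np.radians(HA)),np.sin(np.radians(HA)),0]); hy=np.array([-hx[1],hx[0],0]); HO=np.array([.5377,-.2023,0])
def hp(x,y,z): return HO+x*hx+y*hy+np.array([0,0,z])
E
python3 - <<'E'
from h import *
g=np.array([.5149,.1939,0])
manip.gripper_to(.075)
manip.movep(g+[0,0,.10],rot(5.4,1)); print(get_force())
manip.movel(g+[0,0,.004],.12); print(get_position(),get_force())
manip.gripper_to(.03); print("w",get_width(),get_grip_force(),get_force())
manip.movel(g+[0,0,.12],.15); print("w",get_width(),get_force(),get_clock())
manip.movep(hp(-.095,0,.12),rot(HA,1))
manip.movel(hp(-.095,0,.035),.12); manip.dwell(.2); print(get_position(),get_force(),get_clock())
for n in("scene","top"):
    p,d=optics.capture(n); np.savez(f"{n}1.npz",p=p,d=d)
    a=p[130:230,260:400] if n=="scene" else p[150:300,340:440]
    cv2.imwrite(f"pics/{n}1.png",cv2.resize(a[:,:,::-1],None,fx=4,fy=4))
E
```

```text
[-1.01654302  0.12460428 -0.84861819]
[0.51535031 0.19409028 0.00477899] [0.86776538 0.47996946 0.38766022]
w 0.0448669724535265 29.99901607632637 [-1.23526645 -0.15464869  2.33117143]
w 0.04486039458534845 [ 0.32087553 -0.56683565 -4.44847823] 5.0167
[ 0.44504196 -0.22182213  0.03573932] [-0.19586852  0.48961287 -4.26474146] 7.6333
```

View pics/scene1.png

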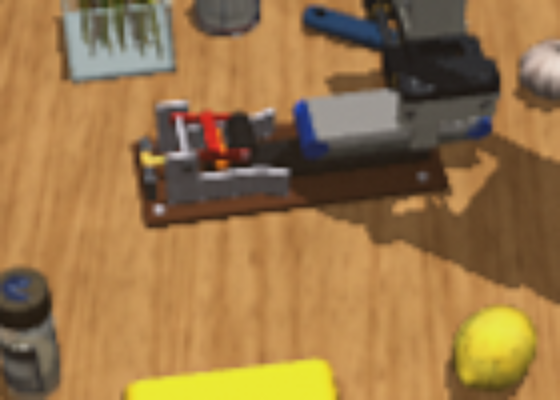

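View pics/top1.png

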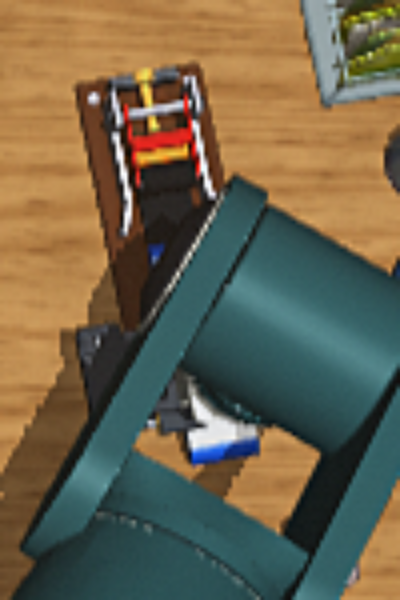

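The stone is held level over the bed: in the scene crop the nose is at about (310,125), in line with the bed, and the holder is undisturbed. I lower it, release, then regrip lower down.

```bash
cat >> h.py <<'E'
def F(n=8,dt=.02):
    a=[]
    for _ in range(n): manip.dwell(dt); a.append(get_force())
    return np.mean(a,0)
def hf(f): return np.array([f@hx,f@hy,f[2]]).round(2)
E
python3 - <<'E'
from h import *
manip.movel(hp(-.095,0,.022),.03); f0=F(); print("f0",hf(f0),get_position())
z=.022
while z>.0185:
    z-=.0004; manip.movel(hp(-.095,0,z),.01); f=F(4); print(round(z,4),hf(f-f0),get_position()[2].round(4))
    if f[2]-f0[2]>3: break
manip.gripper_to(.075); print(hf(F()))
manip.movel(hp(-.095,0,.012),.03); e=F(); print("empty",hf(e)); 
manip.gripper_to(.03); print(get_width(),get_grip_force(),hf(F()),get_clock())
E
```

```text
f0 [-0.29 -0.1  -4.24] [ 0.44478186 -0.22168976  0.02216441]
0.0216 [ 0.72  0.13 -0.18] 0.0216
0.0212 [0.11 0.29 0.14] 0.0212
0.0208 [0.15 0.14 0.29] 0.0208
0.0204 [0.25 0.33 0.28] 0.0204
0.02 [-1.18  1.16  4.06] 0.0202
[ 0.45 -0.18 -0.18]
empty [ 0.07 -0.   -0.06]
0.044480326067608274 30.00029280781746 [-0.04 -0.54 -0.13] 12.1417
```

Run:
```python
from h import *
f0=F(); print(hf(f0))
x=-.095
manip.movel(hp(-.065,0,.012),.04); print("nose30",hf(F()-f0))
nose=.030
while nose<.0525:
    nose+=.0015; manip.movel(hp(nose-.095,0,.012),.015); f=hf(F(4)-f0); print(round(nose*1e3,1),f,((get_position()-HO)@hx*1e3+95).round(2))
    if abs(f[0])>18 or abs(f[2])>20: print("STOP"); break
print(get_clock(),get_width())
```

```text
[-0.16 -0.12  0.33]
nose30 [ 2.42 -0.04 -0.01]
31.5 [-3.52  0.86  3.82] 31.3
33.0 [-3.62  0.13  3.32] 32.96
34.5 [-2.38 -0.39  3.09] 34.53
36.0 [-2.99 -0.31  3.05] 36.07
37.5 [-3.22 -0.28  3.72] 37.53
39.0 [-3.58 -0.49  4.37] 39.04
40.5 [-3.42 -0.05  4.02] 40.54
42.0 [-11.91   1.15   9.07] 41.3
43.5 [-18.66   0.73  13.57] 42.1
STOP
16.1583 0.04490972945522647
```

Run:
```python
from h import *
f0=np.array([hx[0]*-.16,hx[1]*-.16,.33])
nose=.0435; z=.012
for i in range(45):
    f=hf(F(3)-f0); a=get_position()-HO; print(round(nose*1e3,2),round(z*1e3,2),f,(a@hx*1e3+95).round(2),(a[2]*1e3).round(2))
    if abs(f[0])>24 or abs(f[2])>20: print("STOP"); break
    z+=np.clip(.00005*(f[2]-.5),-.0003,.0003)
    if abs(f[2])<4: 
        if nose>.0545: break
        nose+=.001
    manip.movel(hp(nose-.095,0,z),.02)
print(get_clock(),get_width())
```

```text
43.5 12.0 [-19.28   0.94  13.5 ] 42.07 11.99
43.5 12.3 [-16.9   -0.5    9.61] 42.08 12.02
43.5 12.6 [-14.52  -0.39   5.84] 42.12 12.02
43.5 12.87 [-12.8   -1.7    1.76] 42.14 12.03
44.5 12.93 [-13.71  -0.86   2.42] 43.06 12.05
45.5 13.03 [-11.99  -1.76   0.54] 44.11 12.06
46.5 13.03 [-11.54  -1.33   0.74] 45.18 12.08
47.5 13.04 [-10.7   -1.77   0.62] 46.23 12.07
48.5 13.05 [-9.96 -1.33  0.14] 47.3 12.1
49.5 13.03 [-8.97 -1.78  0.18] 48.36 12.09
50.5 13.01 [-8.9  -1.28 -0.17] 49.42 12.08
51.5 12.98 [-8.57 -1.31 -0.37] 50.47 12.07
52.5 12.94 [-8.82 -1.65 -0.36] 51.54 12.08
53.5 12.89 [-7.69 -1.03 -0.8 ] 52.6 12.1
54.5 12.83 [-7.47 -1.6   0.3 ] 53.65 12.07
20.4083 0.0447677690875985
```

Run:
```python
from h import *
f0=np.array([hx[0]*-.16,hx[1]*-.16,.33])
nose=.0545; z=.01283; L=[]
for i in range(70):
    nose+=.0006
    manip.movel(hp(nose-.095,0,z),.02)
    f=hf(F(5)-f0); a=get_position()-HO; X=a@hx*1e3+95; L.append((X,f[0])); print(round(nose*1e3,2),f,X.round(2),(a[2]*1e3).round(2))
    z+=np.clip(.00004*(f[2]-.3),-.0003,.0003)
    b=np.median([q[1] for q in L[:-3]][-12:]) if len(L)>5 else -7.6
    if f[0]<b-3.2 or abs(f[2])>12: print("base",b); break
    if get_clock()>46: break
print(get_clock(),z)
```

```text
55.1 [-7.89 -0.51  0.16] 54.26 12.08
55.7 [-7.8  -1.41 -0.05] 54.85 12.08
56.3 [-7.39 -1.38  0.43] 55.47 12.06
56.9 [-7.73 -0.55  0.5 ] 56.04 12.07
57.5 [-7.56 -0.67  0.02] 56.68 12.09
58.1 [-8.96 -0.93  0.91] 57.19 12.07
58.7 [-9.93 -0.54  1.45] 57.62 12.03
59.3 [-11.23  -0.54   1.59] 58.08 12.06
base -7.73
23.075 0.0129344
```

The buffer contact is clear at reading X≈56.85, where the force rises at 3 N/mm above a 7.65 N sliding friction. I go to X≈58.85, then ease off the arm's push and release.

Run:
```python
from h import *
f0=np.array([hx[0]*-.16,hx[1]*-.16,.33])
nose=.0593; z=.01293
def rd(n=6):
    f=hf(F(n)-f0); a=get_position()-HO; X=a@hx*1e3+95; print(round(nose*1e3,2),f,X.round(2)); return f,X
for i in range(8):
    nose+=.0003; manip.movel(hp(nose-.095,0,z),.02); f,X=rd()
    z+=np.clip(.00004*(f[2]-.3),-.0002,.0002)
    if X>58.75 or f[0]<-13.4: break
manip.dwell(.3); rd()
for i in range(5):
    if f[0]>-5: break
    nose-=.0003; manip.movel(hp(nose-.095,0,z),.02); f,X=rd()
print(get_clock())
```

```text
59.6 [-12.52  -0.86   2.42] 58.21
59.9 [-12.84  -1.03   1.75] 58.46
60.2 [-13.34  -1.26   1.01] 58.67
60.5 [-14.2   -1.4    1.54] 58.88
60.5 [-14.4   -1.03   1.86] 58.89
60.2 [-10.76  -1.67  -0.45] 58.89
59.9 [-8.06 -1.66 -1.91] 58.85
59.6 [-4.92 -2.14 -4.23] 58.87
25.925
```

Run:
```python
from h import *
f0=np.array([hx[0]*-.16,hx[1]*-.16,.33])
manip.movel(hp(.0596-.095,0,.01275),.02); print(hf(F()-f0),(get_position()-HO)@hx*1e3+95)
manip.gripper_to(.075); print(get_width(),hf(F()),get_position()-HO)
manip.movel(hp(.0596-.095,0,.15),.12)
manip.movel(hp(-.25,.18,.20),.25); print(get_clock(),hf(F()))
T=[]
for n,s in(("scene",np.s_[140:200,280:390]),("top",np.s_[155:290,345:425])):
    p,d=optics.capture(n); np.savez(f"{n}2.npz",p=p,d=d); T.append(cv2.resize(p[s][:,:,::-1],None,fx=4,fy=4))
W=np.zeros((560,800,3),np.uint8)
for t,x in zip(T,(0,450)): W[:t.shape[0],x:x+t.shape[1]]=t[:, :800-x]
cv2.imwrite("pics/end.png",W)
n="top"; z=np.load("top2.npz");p,d=z["p"],z["d"];P=pts(n,d);hsv=cv2.cvtColor(p,cv2.COLOR_RGB2HSV).astype(int)
m=np.zeros((400,640),bool);m[155:290,345:425]=1
m&=(hsv[:,:,1]<60)&(hsv[:,:,2]>110)&(abs(P[:,:,2]-.038)<.006)
m=cv2.morphologyEx(m.astype(np.uint8),cv2.MORPH_OPEN,np.ones((5,5)))>0
q=P[m]-HO; print(m.sum(),"z",np.median(q[:,2]),"x",(q@hx).min(),(q@hx).max(),"y mid",((q@hy).min()+(q@hy).max())/2,"tilt",np.linalg.lstsq(np.c_[q@hx,q@hy,np.ones(len(q))],q[:,2],rcond=None)[0])
print("rect",cv2.minAreaRect(P[m][:,:2].astype(np.float32)))
```

```text
[-7.27 -0.65 -1.07] 58.86924485607727
0.0750109045883088 [ 0.61 -0.34  0.33] [-0.03464419 -0.0071986   0.01277094]Traceback (most recent call last):
  File "<stdin>", line 6, in <module>
bench.Unreachable: the arm cannot follow that straight line within its joint ranges
```

Run:
```python
from h import *
manip.movep([.40,.25,.25],rot(HA,1)); print(get_clock(),hf(F()))
T=[]
for n,s in(("scene",np.s_[140:200,280:390]),("top",np.s_[155:290,345:425])):
    p,d=optics.capture(n); np.savez(f"{n}2.npz",p=p,d=d); T.append(cv2.resize(p[s][:,:,::-1],None,fx=4,fy=4))
W=np.zeros((560,800,3),np.uint8)
for t,x in zip(T,(0,450)): W[:t.shape[0],x:x+t.shape[1]]=t[:, :800-x]
cv2.imwrite("pics/end.png",W)
n="top"; z=np.load("top2.npz");p,d=z["p"],z["d"];P=pts(n,d);hsv=cv2.cvtColor(p,cv2.COLOR_RGB2HSV).astype(int)
m=np.zeros((400,640),bool);m[155:290,345:425]=1
m&=(hsv[:,:,1]<60)&(hsv[:,:,2]>110)&(abs(P[:,:,2]-.038)<.006)
m=cv2.morphologyEx(m.astype(np.uint8),cv2.MORPH_OPEN,np.ones((5,5)))>0
q=P[m]-HO; print(m.sum(),"z",np.median(q[:,2]),"x",(q@hx).min(),(q@hx).max(),"y mid",((q@hy).min()+(q@hy).max())/2,"tilt",np.linalg.lstsq(np.c_[q@hx,q@hy,np.ones(len(q))],q[:,2],rcond=None)[0])
print("rect",cv2.minAreaRect(P[m][:,:2].astype(np.float32)))
```

```text
30.1917 [ 0.04 -0.07  0.06]
628 z 0.03776014955170914 x -0.08076519297811477 0.03431423566083184 y mid 0.00035858823513452466 tilt [-0.00134449  0.00440742  0.03777756]
rect ((0.5148942470550537, -0.2066650539636612), (0.11508762836456299, 0.04634982347488403), 11.828103065490723)
```

View pics/end.png

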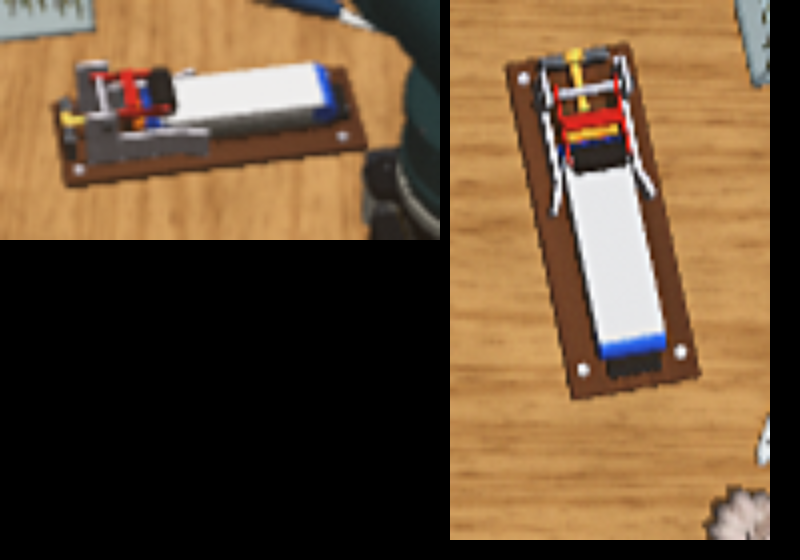

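The stone lies flat (top at 37.8 mm), straight (0.1° off) and centred (0.4 mm aside), with its nose under the roller against the buffer, at about (595,140) in the crop. The robot is clear of it.

```bash
python3 -c "
from h import *
print(workorder.hand_in(),get_clock())"
```

```text
the job is handed in; nothing more can be done
the job is handed in; nothing more can be done
```

The stone is in the holder, white side up, flat and straight under the roller arm, with the buffer squeezed by about 2 mm as judged from the push force and travel; the gripper is clear and the job is handed in, but no verdict was returned.

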